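# Loosen the knurled clamp ring and free the heat sink

## Task

Free the heat sink in the aluminium clamping fixture without picking anything up: with a fingertip, turn the black knurled ring anticlockwise (seen from above) until its orange dot has come round to the orange arrow on the base for the second time, and leave the dot there. Then push the blue-capped pin to swing the steel strap well clear of the heat sink, to about a quarter turn on either side. Leave the heat sink and the things round the fixture where they are.

Things in the scene. Friction and masses are not known exactly. Their poses are not given: they have to be found in the camera images.
- ring_top (a point): centre of the flat top face of the black knurled ring, on its vertical axis; the ring is 92 mm across (too wide to grip), 16 mm high, its top 68 mm above the work surface, with nothing above it. A fingertip pressed 3 to 4 mm down on the top face, 25 to 38 mm from the axis, and carried round in circles drags the ring along; about 0.04 N m turns it and it stays where left
- ring_dot (a point): the orange dot, 13 mm across, on the ring's top face, 35 mm from the axis; turns with the ring
- arrow (a point): tip of the orange arrow on top of the base plate, 48 mm from the ring's axis on the side away from the heat sink, 12 mm above the work surface; fixed to the fixture
- ring (a joint): angle of the ring in rad, counted over full turns; grows anticlockwise seen from above (loosening). 0 = screwed tight (a stop) with the dot at the arrow; 6.28 = dot at the arrow for the first time, 12.57 = for the second time. It starts between 0.5 and 1.6, the dot already a little anticlockwise past the arrow
- strap (a joint): angle of the steel strap in rad about the ring's axis, positive anticlockwise from above; 0 = over the middle of the heat sink (straight away from the arrow), stops at -1.75 and +1.75; 0.06 N m moves it and it stays where left. The strap is 22 mm wide, reaches 102 mm from the axis, its underside 2 mm above the heat sink
- pin_mid (a point): middle of the upright pin on the strap, 88 mm from the ring's axis: steel, 12 mm in diameter, with a blue cap 16 mm across; it stands from 44 to 83 mm above the work surface, this point at 64 mm. Push it sideways with the outside of a finger
- sink_mid (a point): centre of the black finned heat sink, 40 x 50 x 24 mm, lying loose on the base plate under the strap, 95 mm from the ring's axis, its top 36 mm above the work surface
- fixture: aluminium base plate 196 x 110 x 12 mm, bolted down; its origin lies at the work surface under the ring's axis, its x axis points to the heat sink; the plate runs from -68 to +128 mm along x and 55 mm to each side
- solder_reel: bystander: reel of solder, 60 mm across, 45 mm high, origin under its centre
- tape_black: bystander: roll of black tape, 62 mm across, 18 mm high, origin under its centre
- needle_pliers: bystander: blue-handled pliers lying flat, 174 mm long, 14 mm high, origin under the centre
- parts_jar: bystander: clear jar with a yellow lid, 51 mm across, 77 mm high, origin under its centre
- ring_spring (a joint): height of the ring on its spring in m: 0 = up (at rest), -0.005 = fully pressed down; it needs 3 N to start and 10.5 N at the bottom

How it is judged:
On the way, in this order (a step that is already met when the one before it is completed fails the run):
1. the ring is loosened: its dot has come to the arrow for the second time, the strap still over the heat sink (value of joint ring between 12.07 and 13.07 rad and value of joint strap between -0.3 and 0.3 rad), for 0.3 s.
2. the strap is swung clear of the heat sink ((value of joint strap above 0.9 rad or value of joint strap below -0.9 rad)), for 0.2 s.
At the end, for the whole second after the job is handed in: the ring rests at 12.57 +- 0.5 rad (its dot within 29 degrees of the arrow, the second time round), the strap rests more than 0.9 rad to either side, and the heat sink lies within 10 mm of where it was (value of joint ring between 12.07 and 13.07 rad and (value of joint strap above 0.9 rad or value of joint strap below -0.9 rad) and velocity of joint ring between -0.05 and 0.05 rad/s and velocity of joint strap between -0.05 and 0.05 rad/s and distance of sink_mid from where it was at the start of the episode below 0.01 m); the robot touches nothing.
It fails at once if the strap is swung before the ring is loosened (value of joint ring below 12.07 rad and (value of joint strap above 0.3 rad or value of joint strap below -0.3 rad)).
It fails at once if the heat sink is lifted or shoved more than 12 mm (distance of sink_mid from where it was at the start of the episode above 0.012 m).
It fails at once if a bystander is moved more than 20 mm (distance of any of solder_reel, tape_black, needle_pliers, parts_jar from where it was at the start of the episode above 0.02 m).
It also fails if it takes over 72 s, if anything falls off the work surface, if the arm or the gripper's body presses on something with over 40 N, if the wrist force passes 120 N, or if a joint passes its speed limit or range.

## Robot

A 6-joint arm with a two-finger parallel gripper is mounted at the origin on a cart in front of the work surface, level with it; the furniture and walls round the work are solid. World frame = base frame: x ahead of the robot, y to its left, z up, the work surface at z = 0. Lengths are in m, angles in rad, forces in N, time in s.
With the tool pointing down it reaches from about 0.35 to 0.775 m from the base axis. Payload 7.3 kg.
Tool frame: the origin (TCP) lies at the very end of the fingers, on their centre line; the grasp point (between the pads) lies 19 mm behind it; z points along the fingers, y is the line along which they close (so a half turn about z gives the same grasp; the last joint's range is limited). The gripper opens to 92 mm and grips with 3 to 60 N. Pads are 19 mm wide; open, the fingers measure 130 mm over their backs; the gripper's body (75 mm by 190 mm) begins 47 mm behind the grasp point.
Start: joints at [1.024, 0.342, 1.524, -0, 1.275, -0.146], TCP at [0.205, 0.483, 0.227] pointing down, gripper open.
Joint ranges: [-2.53, 2.53], [-0.77, 2.02], [0.04, 2.7], [-1, 4.14], [0.28, 2.66], [-3.11, 3.11]. Speed limits (rad/s): [2.57, 2.57, 3.14, 3.14, 3.14, 3.14].

## Interface

Orientations are given as [roll, pitch, yaw] about the fixed x, y, z axes, in that order (R = Rz(yaw) Ry(pitch) Rx(roll)).
In Python, from plant import telemetry, get_image, calibration, r gives the robot as it stands.
- The arm moves only by the tool drive_tool, never from a script. Its argument "deltas" is a list of rows, each an object of numbers: "dx", "dy", "dz": the shift along the tool's x, y, z in cm; "rx", "ry", "rz": the turn, a rotation vector about the tool's x, y, z in rad; "gripper": the finger opening in cm, from 0 to 9.18. In form: [{"dx": .., "dy": .., "dz": .., "rx": .., "ry": .., "rz": .., "gripper": ..}, ...]. A call has 1 to 12 rows; each row shifts and turns the commanded pose from where the row before left it, along the tool's axes as they then stand; what a row does not reach is not made up. A row lasts 1/10 s, in which the tool goes at most 50 mm and 8.59 degrees, less where a joint would pass 70% of its speed; a pose out of reach is approached as far as the arm can. A call is refused whole if a number of a shift passes 5 or a number of a turn 0.15, either way. A call with a gripper value outside its range is refused whole. The fingers move at their own pace and stop on an object; the grip force is fixed at half the most. Time passes only in rows, so rows that do not move let the fingers close. It gives the time, the measured TCP pose, the force, the opening and the grip force at its end, in the units of the state.
- telemetry.read_state(): the state, without advancing time (a new reading comes with each control period).
- get_image(name): name is "side" or "top"; returns the picture (420x560x3 uint8, red, green, blue); there is no depth.
- calibration(name): a dict with "intrinsics" (3x3 intrinsics, pixels), "k1" (the pictures are not rectified: a ray, as slopes to the right and down, at radius r is drawn at 1 + k1 r^2 times it, then the intrinsics apply), "R" (3x3) and "t" (3): a world point X has camera coordinates R X + t. Camera axes: x right, y down, z forward; pixel columns grow to the right and rows downward; lengths in m; the calibration is good to about 2 mm. A picture is of the moment at which its call begins. calibration takes no time and is no camera call.
- r.finish_job(): hands the job in; it is judged then, once.
The state is a dict: "time_s": time; "joint_positions": joint angles; "qd": joint speeds; "tau": joint torques, N m; "tool_pos": TCP position; "tcp_rot": TCP orientation; "contact_force": force on the tool from outside, world axes, zero at the start; "torque": the same for the moment, N m; "opening": opening from 0.0 (shut) to 1.0 (fully open); "grip_force": force on a finger pad.
Only numpy, scipy, OpenCV 4.12 (cv2) and the standard library are available. Lean on these libraries where they do the work, as an engineer would, in place of code of your own. Each camera call takes 0.05 s, during which the arm holds its last target. There are 200 camera calls.

## Working session

There is one attempt and no reset: what is moved stays moved. The work goes in short steps, Python scripts to look and compute and a tool call to move; the robot and the scene stay as the last step left them, time stands still between calls to the robot, and variables do not carry over. Pictures are saved under pics/ and viewed, at most 10 in all, crops included, and the job is handed in when it is done.

Besides the shell and the picture viewer there is one more tool, called after "Emit:" by a JSON object that holds its "fn" and its "kwargs", one argument or row to a line. drive_tool: Moves the arm, as the interface text tells. Its arguments: {"type":"object","properties":{"deltas":{"type":"array"}},"required":["deltas"]}

```bash
mkdir -p pics
python3 - <<'E'
from plant import telemetry, get_image, calibration, r
import cv2
for n in("top","side"):
    cv2.imwrite(f"pics/{n}0.png",get_image(n)[:,:,::-1])
    print(calibration(n))
print(telemetry.read_state())
E
```

```text
{'intrinsics': array([[493.63597637,   0.        , 282.84509613],
       [  0.        , 493.63597637, 212.98412733],
       [  0.        ,   0.        ,   1.        ]]), 'k1': -0.09634915232286712, 'R': array([[-0.0141793 , -0.99987632,  0.0068036 ],
       [-0.99565331,  0.01349235, -0.09215441],
       [ 0.09205122, -0.00808071, -0.99572148]]), 't': array([0.07712923, 0.4525724 , 1.26272133])}
{'intrinsics': array([[397.90790969,   0.        , 282.42640788],
       [  0.        , 397.90790969, 206.08430774],
       [  0.        ,   0.        ,   1.        ]]), 'k1': -0.08267970616665303, 'R': array([[ 0.99886556, -0.0444441 ,  0.01709718],
       [-0.01488414, -0.63244369, -0.77446333],
       [ 0.04523333,  0.77333027, -0.63238773]]), 't': array([-0.46264844,  0.10465555,  0.93916732])}
{'time_s': 0.1, 'joint_positions': array([ 1.02399248e+00,  3.42648558e-01,  1.52490078e+00, -1.23569238e-05,
        1.27541542e+00, -1.46037015e-01]), 'qd': array([ 0.00052977, -0.00056675, -0.00354847,  0.00071095, -0.00225334,
       -0.00066685]), 'tau': array([ 1.55096455e-03, -4.32004952e+01, -2.44695264e+01,  7.18668918e-02,
        5.25933481e-02, -1.52451321e-05]), 'tool_pos': array([0.20462751, 0.48308963, 0.22612402]), 'tcp_rot': array([-3.14023343e+00, -1.87976081e-04,  2.74082930e+00]), 'contact_force': array([0.87977105, 0.27228334, 0.26980377]), 'torque': array([ 0.02019905,  0.00536032, -0.03477775]), 'grip_force': 0.0, 'opening': 0.998897857630642}
```

View pics/top0.png

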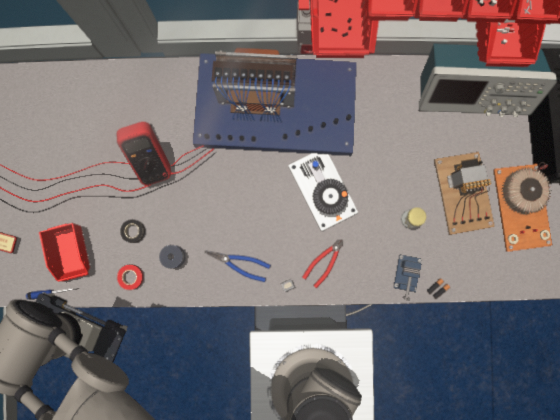

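View pics/side0.png

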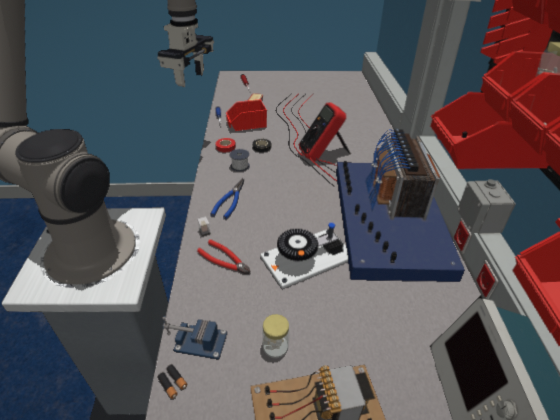

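The top view shows the fixture at about (325,190), ring centre near (330,196), pin near (317,166). Next I'll enlarge that part.

```bash
cat > h.py <<'E'
import numpy as np, cv2
from plant import telemetry, get_image, calibration, r
def ray(n,u,v):
    c=calibration(n);K=c["intrinsics"]
    p=cv2.undistortPoints(np.array([[[u,v]]],float),K,np.array([c["k1"],0,0,0,0.]))[0,0]
    return -c["R"].T@c["t"], c["R"].T@np.array([p[0],p[1],1])
def at(n,u,v,z):
    o,d=ray(n,u,v); return o+d*(z-o[2])/d[2]
def crop(n,u,v,w,h,f,name):
    im=get_image(n)[v:v+h,u:u+w,::-1]
    cv2.imwrite(f"pics/{name}.png",cv2.resize(im,None,fx=f,fy=f,interpolation=cv2.INTER_CUBIC))
E
python3 - <<'E'
from h import *
crop("top",280,140,80,100,6,"topc")
crop("side",250,215,110,75,7,"sidec")
E
```

```text
(no output)
```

View pics/topc.png

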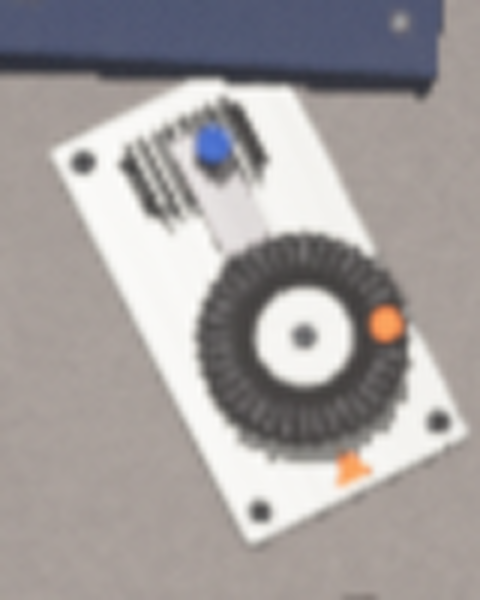

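View pics/sidec.png

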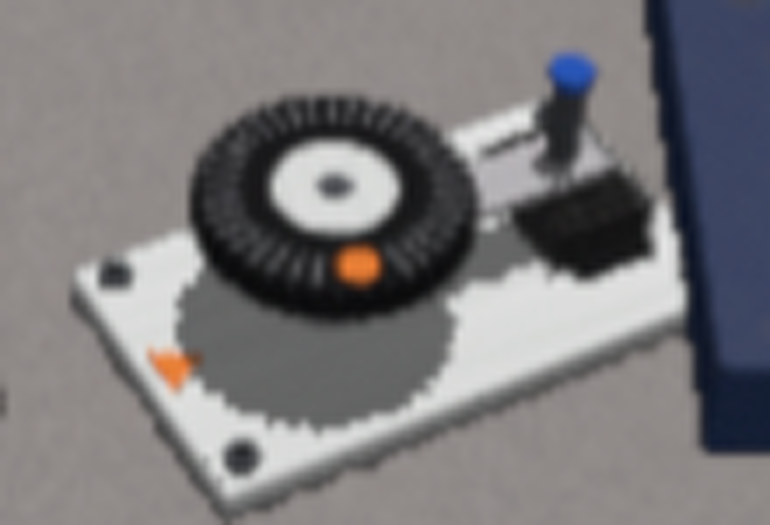

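The crops show the ring centre at (303,337), dot (387,323), pin cap (213,144) and arrow tip (348,453) in the top crop, and centre (334,187), dot (358,265), cap (572,72) in the side crop.

Run:
```python
from h import *
np.set_printoptions(precision=4,suppress=True)
T=lambda x,y,z:at("top",280+(x+.5)/6-.5,140+(y+.5)/6-.5,z)
S=lambda x,y,z:at("side",250+(x+.5)/7-.5,215+(y+.5)/7-.5,z)
c=T(303,337,.068);c2=S(334,187,.068)
d=T(387,323,.068);d2=S(358,265,.068)
p=T(213,144,.083);p2=S(572,72,.083)
a=T(348,453,.012);a2=S(195,358,.012)
for n,i,j in(("c",c,c2),("d",d,d2),("p",p,p2),("a",a,a2)): print(n,i,j,np.linalg.norm((i-c)[:2]),np.linalg.norm((j-c2)[:2]))
ang=lambda v:np.arctan2(v[1],v[0])
for C,D,P,A in((c,d,p,a),(c2,d2,p2,a2)):
    print("pin dir",ang(P-C),"arrow dir",ang(A-C),"dot",ang(D-C), "ring0",(ang(D-C)-ang(P-C)-np.pi)%6.283)
for n,u,v in(("jar",414,218),("pl",242,266),("plr",323,263)): print(n,at("top",u,v,.02))
print("box front edge",at("top",355,152,.0),at("top",195,148,.0), at("top",351,150,.06))
```

```text
c [ 0.4911 -0.0482  0.068 ] [ 0.4925 -0.0523  0.068 ] 0.0 0.0
d [ 0.4966 -0.0837  0.068 ] [ 0.4974 -0.0866  0.068 ] 0.03591919169237391 0.03460633925229251
p [ 0.5708 -0.011   0.083 ] [ 0.5717 -0.0168  0.083 ] 0.08790268032054528 0.086792348654937
a [ 0.4469 -0.0726  0.012 ] [ 0.4485 -0.0724  0.012 ] 0.05051093437173436 0.04846156069270995
pin dir 0.43696478962681523 arrow dir -2.6371851992307636 dot -1.4176969680657099 ring0 1.2867455887176824
pin dir 0.4210892636187059 arrow dir -2.7127951003893878 dot -1.4297096536292246 ring0 1.290608429162277
jar [ 0.4358 -0.2728  0.02  ]
pl [0.3178 0.1781 0.02  ]
plr [ 0.3225 -0.031   0.02  ]
box front edge [ 0.6173 -0.1254  0.    ] [0.6338 0.304  0.    ] [ 0.6096 -0.1057  0.06  ]
```

Emit:
{"fn": "drive_tool", "kwargs": {
  "deltas": [
    {"rz": -0.134,"gripper": 0},
    {"rz": -0.133,"gripper": 0},
    {"rz": -0.133,"gripper": 0},
    {"dx": -1.0,"dy": -2.0},
    {"dx": -1.7,"dy": -3.55},
    {"dx": -1.7,"dy": -3.55},
    {"dx": -1.7,"dy": -3.55},
    {"dx": -1.7,"dy": -3.55},
    {"dx": -1.7,"dy": -3.55},
    {"dx": -1.7,"dy": -3.55},
    {"dx": -1.7,"dy": -3.55},
    {"dx": -1.7,"dy": -3.55}
  ]
}}

```text
invalid input at $.deltas[0]: expected keys dx, dy, dz, rx, ry, rz, gripper
```

Emit:
{"fn": "drive_tool", "kwargs": {
  "deltas": [
    {"dx": 0,"dy": 0,"dz": 0,"rx": 0,"ry": 0,"rz": -0.134,"gripper": 0},
    {"dx": 0,"dy": 0,"dz": 0,"rx": 0,"ry": 0,"rz": -0.133,"gripper": 0},
    {"dx": 0,"dy": 0,"dz": 0,"rx": 0,"ry": 0,"rz": -0.133,"gripper": 0},
    {"dx": -1.0,"dy": -2.0,"dz": 0,"rx": 0,"ry": 0,"rz": 0,"gripper": 0},
    {"dx": -1.7,"dy": -3.55,"dz": 0,"rx": 0,"ry": 0,"rz": 0,"gripper": 0},
    {"dx": -1.7,"dy": -3.55,"dz": 0,"rx": 0,"ry": 0,"rz": 0,"gripper": 0},
    {"dx": -1.7,"dy": -3.55,"dz": 0,"rx": 0,"ry": 0,"rz": 0,"gripper": 0},
    {"dx": -1.7,"dy": -3.55,"dz": 0,"rx": 0,"ry": 0,"rz": 0,"gripper": 0},
    {"dx": -1.7,"dy": -3.55,"dz": 0,"rx": 0,"ry": 0,"rz": 0,"gripper": 0},
    {"dx": -1.7,"dy": -3.55,"dz": 0,"rx": 0,"ry": 0,"rz": 0,"gripper": 0},
    {"dx": -1.7,"dy": -3.55,"dz": 0,"rx": 0,"ry": 0,"rz": 0,"gripper": 0},
    {"dx": -1.7,"dy": -3.55,"dz": 0,"rx": 0,"ry": 0,"rz": 0,"gripper": 0}
  ]
}}

```text
time_s: 1.4
tool_pos: [0.3509, 0.1778, 0.2268]
tcp_rot: [3.141, 0.0, 3.141]
contact_force: [1.1, -0.3, 0.4]
opening: 0.019
grip_force: 0.0
```

Emit:
{"fn": "drive_tool", "kwargs": {
  "deltas": [
    {"dx": -1.8,"dy": -3.8,"dz": 0,"rx": 0,"ry": 0,"rz": 0,"gripper": 0},
    {"dx": -1.8,"dy": -3.8,"dz": 0,"rx": 0,"ry": 0,"rz": 0,"gripper": 0},
    {"dx": -1.8,"dy": -3.8,"dz": 0,"rx": 0,"ry": 0,"rz": 0,"gripper": 0},
    {"dx": -1.8,"dy": -3.8,"dz": 0,"rx": 0,"ry": 0,"rz": 0,"gripper": 0},
    {"dx": -1.8,"dy": -3.8,"dz": 0,"rx": 0,"ry": 0,"rz": 0,"gripper": 0},
    {"dx": -1.9,"dy": -3.8,"dz": 0,"rx": 0,"ry": 0,"rz": 0,"gripper": 0},
    {"dx": 0,"dy": 0,"dz": 3.5,"rx": 0,"ry": 0,"rz": 0,"gripper": 0},
    {"dx": 0,"dy": 0,"dz": 3.5,"rx": 0,"ry": 0,"rz": 0,"gripper": 0},
    {"dx": 0,"dy": 0,"dz": 3.5,"rx": 0,"ry": 0,"rz": 0,"gripper": 0},
    {"dx": 0,"dy": 0,"dz": 2.5,"rx": 0,"ry": 0,"rz": 0,"gripper": 0},
    {"dx": 0,"dy": 0,"dz": 1.5,"rx": 0,"ry": 0,"rz": 0,"gripper": 0},
    {"dx": 0,"dy": 0,"dz": 0,"rx": 0,"ry": 0,"rz": 0,"gripper": 0}
  ]
}}

```text
time_s: 2.6
tool_pos: [0.4579, -0.0484, 0.0798]
tcp_rot: [3.14, -0.005, 3.141]
contact_force: [0.5, -0.3, 0.0]
opening: 0.006
grip_force: 0.0
```

Run:
```python
from h import *
crop("side",220,150,160,140,5,"s1")
```

```text
(no output)
```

View pics/s1.png

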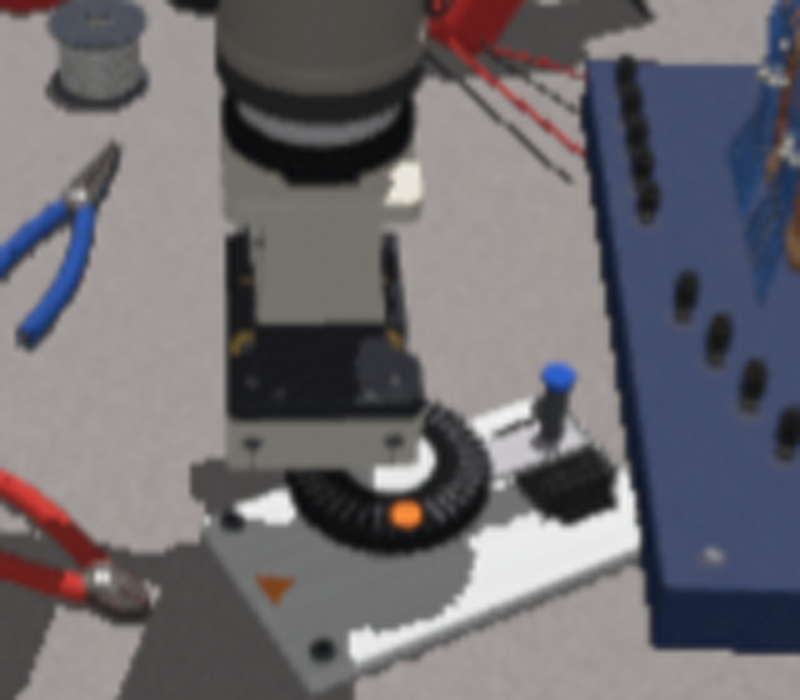

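The gripper is over the near side of the ring, which is at about (390,470); the pin is at (557,380) and the dot at (405,514), neither yet touched. Now I'll press down.

Emit:
{"fn": "drive_tool", "kwargs": {
  "deltas": [
    {"dx": -0.2,"dy": -0.15,"dz": 0.5,"rx": 0,"ry": 0,"rz": 0,"gripper": 0},
    {"dx": 0,"dy": 0,"dz": 0.5,"rx": 0,"ry": 0,"rz": 0,"gripper": 0},
    {"dx": 0,"dy": 0,"dz": 0.2,"rx": 0,"ry": 0,"rz": 0,"gripper": 0},
    {"dx": 0,"dy": 0,"dz": 0.2,"rx": 0,"ry": 0,"rz": 0,"gripper": 0},
    {"dx": 0,"dy": 0,"dz": 0.15,"rx": 0,"ry": 0,"rz": 0,"gripper": 0},
    {"dx": 0,"dy": 0,"dz": 0,"rx": 0,"ry": 0,"rz": 0,"gripper": 0}
  ]
}}

```text
time_s: 3.25
tool_pos: [0.4615, -0.0503, 0.0664]
tcp_rot: [-3.142, 0.0, 3.141]
contact_force: [-0.5, 1.1, 3.5]
opening: 0.004
grip_force: 1.6
```

Run:
```python
import numpy as np
t=np.pi+np.arange(22)*2*np.pi/21
for a,b in zip(t[:-1],t[1:]): print(f"{-3*(np.cos(b)-np.cos(a)):.2f} {3*(np.sin(b)-np.sin(a)):.2f}",end="; ")
```

```text
-0.13 -0.88; -0.39 -0.81; -0.61 -0.66; -0.77 -0.45; -0.87 -0.20; -0.89 0.07; -0.83 0.33; -0.70 0.56; -0.50 0.74; -0.26 0.85; -0.00 0.89; 0.26 0.85; 0.50 0.74; 0.70 0.56; 0.83 0.33; 0.89 0.07; 0.87 -0.20; 0.77 -0.45; 0.61 -0.66; 0.39 -0.81; 0.13 -0.88;
```

Emit:
{"fn": "drive_tool", "kwargs": {
  "deltas": [
    {"dx": 0,"dy": 0,"dz": 0.15,"rx": 0,"ry": 0,"rz": 0,"gripper": 0},
    {"dx": -0.13,"dy": -0.88,"dz": 0.05,"rx": 0,"ry": 0,"rz": 0,"gripper": 0},
    {"dx": -0.39,"dy": -0.81,"dz": 0,"rx": 0,"ry": 0,"rz": 0,"gripper": 0},
    {"dx": -0.61,"dy": -0.66,"dz": 0,"rx": 0,"ry": 0,"rz": 0,"gripper": 0},
    {"dx": -0.77,"dy": -0.45,"dz": 0,"rx": 0,"ry": 0,"rz": 0,"gripper": 0},
    {"dx": -0.87,"dy": -0.2,"dz": 0,"rx": 0,"ry": 0,"rz": 0,"gripper": 0}
  ]
}}

```text
time_s: 3.85
tool_pos: [0.489, -0.081, 0.0644]
tcp_rot: [-3.142, -0.001, 3.141]
contact_force: [-2.3, 1.2, 5.8]
opening: 0.003
grip_force: 2.9
```

```bash
cat >> h.py <<'E'
C=np.array([.4918,-.0502,.068])
def dot(save=None):
    for n in("side","top"):
        im=get_image(n)
        hsv=cv2.cvtColor(im,cv2.COLOR_RGB2HSV)
        m=cv2.inRange(hsv,(5,150,110),(20,255,255))
        k,l,s,ce=cv2.connectedComponentsWithStats(m)
        for i in range(1,k):
            X=at(n,*ce[i],.066); q=(X-C)[:2]
            if s[i,4]>3 and np.linalg.norm(q)<.12: print(n,s[i,4],"r",np.linalg.norm(q).round(4),"ring mod",round(float((np.arctan2(q[1],q[0])-.43-np.pi)%(2*np.pi)),3))
E
python3 -c "
from h import *
dot();print(telemetry.read_state()['contact_force'])"
```

```text
side 13 r 0.0912 ring mod 0.532
[ 1.08157311 -1.60496349  6.15328911]
```

Emit:
{"fn": "drive_tool", "kwargs": {
  "deltas": [
    {"dx": -0.89,"dy": 0.07,"dz": 0,"rx": 0,"ry": 0,"rz": 0,"gripper": 0},
    {"dx": -0.83,"dy": 0.33,"dz": 0,"rx": 0,"ry": 0,"rz": 0,"gripper": 0},
    {"dx": -0.7,"dy": 0.56,"dz": 0,"rx": 0,"ry": 0,"rz": 0,"gripper": 0},
    {"dx": -0.5,"dy": 0.74,"dz": 0,"rx": 0,"ry": 0,"rz": 0,"gripper": 0},
    {"dx": -0.26,"dy": 0.85,"dz": 0,"rx": 0,"ry": 0,"rz": 0,"gripper": 0},
    {"dx": 0,"dy": 0.89,"dz": 0,"rx": 0,"ry": 0,"rz": 0,"gripper": 0},
    {"dx": 0.26,"dy": 0.85,"dz": 0,"rx": 0,"ry": 0,"rz": 0,"gripper": 0}
  ]
}}

```text
time_s: 4.65
tool_pos: [0.5198, -0.0383, 0.0649]
tcp_rot: [-3.14, 0.003, 3.141]
contact_force: [0.3, -3.2, 4.2]
opening: 0.004
grip_force: 2.6
```

```bash
python3 -c "
from h import *
dot();print(telemetry.read_state()['contact_force'])
crop('side',220,150,160,140,5,'s2')"
```

```text
side 13 r 0.091 ring mod 0.535
[0.61733068 2.79765515 4.59023304]
```

View pics/s2.png

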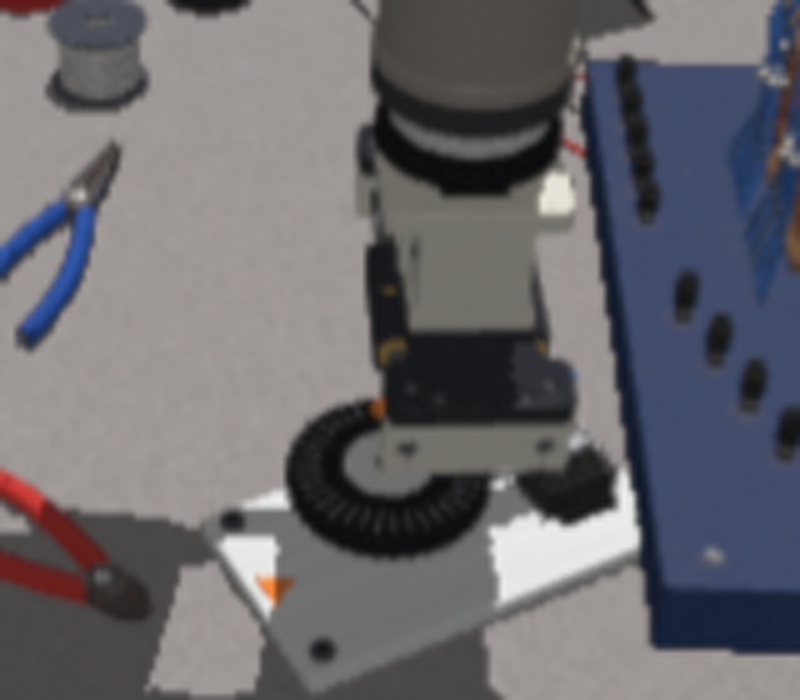

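The dot peeks out at (378,408) on the far side of the ring, so the ring has turned about 3.1 rad with little slip. I'll carry on round.

Emit:
{"fn": "drive_tool", "kwargs": {
  "deltas": [
    {"dx": 0.5,"dy": 0.74,"dz": 0.05,"rx": 0,"ry": 0,"rz": 0,"gripper": 0},
    {"dx": 0.7,"dy": 0.56,"dz": 0,"rx": 0,"ry": 0,"rz": 0,"gripper": 0},
    {"dx": 0.83,"dy": 0.33,"dz": 0,"rx": 0,"ry": 0,"rz": 0,"gripper": 0},
    {"dx": 0.89,"dy": 0.07,"dz": 0,"rx": 0,"ry": 0,"rz": 0,"gripper": 0},
    {"dx": 0.87,"dy": -0.2,"dz": 0,"rx": 0,"ry": 0,"rz": 0,"gripper": 0},
    {"dx": 0.77,"dy": -0.45,"dz": 0,"rx": 0,"ry": 0,"rz": 0,"gripper": 0},
    {"dx": 0.61,"dy": -0.66,"dz": 0,"rx": 0,"ry": 0,"rz": 0,"gripper": 0},
    {"dx": 0.39,"dy": -0.81,"dz": 0,"rx": 0,"ry": 0,"rz": 0,"gripper": 0},
    {"dx": 0.13,"dy": -0.88,"dz": 0,"rx": 0,"ry": 0,"rz": 0,"gripper": 0},
    {"dx": -0.13,"dy": -0.88,"dz": 0,"rx": 0,"ry": 0,"rz": 0,"gripper": 0},
    {"dx": -0.39,"dy": -0.81,"dz": 0,"rx": 0,"ry": 0,"rz": 0,"gripper": 0}
  ]
}}

```text
time_s: 5.9
tool_pos: [0.4667, -0.0676, 0.0641]
tcp_rot: [3.141, 0.001, 3.141]
contact_force: [-0.5, 3.7, 6.1]
opening: 0.004
grip_force: 3.1
```

```bash
python3 -c "
from h import *
dot();print(telemetry.read_state()['contact_force'])"
```

```text
side 14 r 0.0908 ring mod 0.535
[-0.85053891 -2.95847553  6.52067652]
```

Emit:
{"fn": "drive_tool", "kwargs": {
  "deltas": [
    {"dx": -0.61,"dy": -0.66,"dz": 0,"rx": 0,"ry": 0,"rz": 0,"gripper": 0},
    {"dx": -0.77,"dy": -0.45,"dz": 0,"rx": 0,"ry": 0,"rz": 0,"gripper": 0},
    {"dx": -0.87,"dy": -0.2,"dz": 0,"rx": 0,"ry": 0,"rz": 0,"gripper": 0},
    {"dx": -0.89,"dy": 0.07,"dz": 0,"rx": 0,"ry": 0,"rz": 0,"gripper": 0},
    {"dx": -0.83,"dy": 0.33,"dz": 0,"rx": 0,"ry": 0,"rz": 0,"gripper": 0},
    {"dx": -0.7,"dy": 0.56,"dz": 0,"rx": 0,"ry": 0,"rz": 0,"gripper": 0},
    {"dx": -0.5,"dy": 0.74,"dz": 0,"rx": 0,"ry": 0,"rz": 0,"gripper": 0},
    {"dx": -0.26,"dy": 0.85,"dz": 0,"rx": 0,"ry": 0,"rz": 0,"gripper": 0},
    {"dx": 0,"dy": 0.89,"dz": 0,"rx": 0,"ry": 0,"rz": 0,"gripper": 0},
    {"dx": 0.26,"dy": 0.85,"dz": 0,"rx": 0,"ry": 0,"rz": 0,"gripper": 0}
  ]
}}

```text
time_s: 7.0
tool_pos: [0.52, -0.0384, 0.0645]
tcp_rot: [-3.14, 0.004, 3.141]
contact_force: [-0.3, -2.8, 6.2]
opening: 0.003
grip_force: 2.9
```

```bash
python3 -c "
from h import *
dot();print(telemetry.read_state()['contact_force'])"
```

```text
side 14 r 0.0908 ring mod 0.535
[1.03220852 1.953295   5.02412008]
```

Emit:
{"fn": "drive_tool", "kwargs": {
  "deltas": [
    {"dx": 0,"dy": 0,"dz": -1.5,"rx": 0,"ry": 0,"rz": 0,"gripper": 0},
    {"dx": 0,"dy": 0,"dz": -2.5,"rx": 0,"ry": 0,"rz": 0,"gripper": 0},
    {"dx": 2,"dy": 4,"dz": 0,"rx": 0,"ry": 0,"rz": 0,"gripper": 0},
    {"dx": 2,"dy": 4,"dz": 0,"rx": 0,"ry": 0,"rz": 0,"gripper": 0},
    {"dx": 2,"dy": 4,"dz": 0,"rx": 0,"ry": 0,"rz": 0,"gripper": 0},
    {"dx": 0,"dy": 4,"dz": 0,"rx": 0,"ry": 0,"rz": 0,"gripper": 0}
  ]
}}

```text
time_s: 7.7
tool_pos: [0.4559, 0.1234, 0.1035]
tcp_rot: [-3.141, -0.002, 3.14]
contact_force: [1.1, 0.0, 0.1]
opening: 0.004
grip_force: 0.0
```

```bash
python3 -c "
from h import *
dot()
crop('top',280,140,80,100,6,'t3')"
```

```text
side 25 r 0.0356 ring mod 3.075
side 13 r 0.0904 ring mod 0.531
top 21 r 0.0351 ring mod 3.118
```

View pics/t3.png

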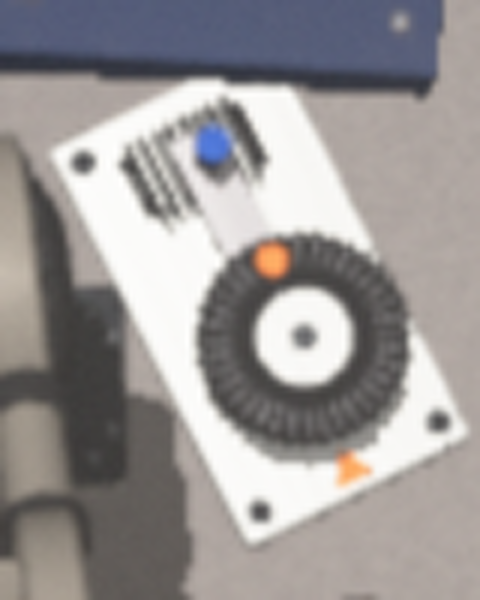

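The dot is now at (272,261), i.e. ring ≈ 9.38 rad, with 3.19 to go; the pin cap is still at (213,144). The finger drives with an efficiency of about 0.8.

Emit:
{"fn": "drive_tool", "kwargs": {
  "deltas": [
    {"dx": -0.1,"dy": -4,"dz": 0,"rx": 0,"ry": 0,"rz": 0,"gripper": 0},
    {"dx": -0.2,"dy": -4.4,"dz": 0,"rx": 0,"ry": 0,"rz": 0,"gripper": 0},
    {"dx": -0.2,"dy": -4.5,"dz": 0,"rx": 0,"ry": 0,"rz": 0,"gripper": 0},
    {"dx": -0.1,"dy": -4.5,"dz": 0,"rx": 0,"ry": 0,"rz": 0,"gripper": 0},
    {"dx": 0,"dy": 0,"dz": 1.5,"rx": 0,"ry": 0,"rz": 0,"gripper": 0},
    {"dx": 0,"dy": 0,"dz": 1.0,"rx": 0,"ry": 0,"rz": 0,"gripper": 0},
    {"dx": 0,"dy": 0,"dz": 0.7,"rx": 0,"ry": 0,"rz": 0,"gripper": 0},
    {"dx": 0,"dy": 0,"dz": 0.4,"rx": 0,"ry": 0,"rz": 0,"gripper": 0},
    {"dx": 0,"dy": 0,"dz": 0.35,"rx": 0,"ry": 0,"rz": 0,"gripper": 0},
    {"dx": 0,"dy": 0,"dz": 0,"rx": 0,"ry": 0,"rz": 0,"gripper": 0}
  ]
}}

```text
time_s: 8.85
tool_pos: [0.4639, -0.051, 0.0642]
tcp_rot: [-3.141, -0.001, -3.141]
contact_force: [-3.9, -1.9, 5.3]
opening: 0.002
grip_force: 3.1
```

Emit:
{"fn": "drive_tool", "kwargs": {
  "deltas": [
    {"dx": 0.05,"dy": -0.88,"dz": 0.03,"rx": 0,"ry": 0,"rz": 0,"gripper": 0},
    {"dx": -0.39,"dy": -0.81,"dz": 0,"rx": 0,"ry": 0,"rz": 0,"gripper": 0},
    {"dx": -0.61,"dy": -0.66,"dz": 0,"rx": 0,"ry": 0,"rz": 0,"gripper": 0},
    {"dx": -0.77,"dy": -0.45,"dz": 0,"rx": 0,"ry": 0,"rz": 0,"gripper": 0},
    {"dx": -0.87,"dy": -0.2,"dz": 0,"rx": 0,"ry": 0,"rz": 0,"gripper": 0},
    {"dx": -0.89,"dy": 0.07,"dz": 0,"rx": 0,"ry": 0,"rz": 0,"gripper": 0},
    {"dx": -0.83,"dy": 0.33,"dz": 0,"rx": 0,"ry": 0,"rz": 0,"gripper": 0},
    {"dx": -0.7,"dy": 0.56,"dz": 0,"rx": 0,"ry": 0,"rz": 0,"gripper": 0},
    {"dx": -0.5,"dy": 0.74,"dz": 0,"rx": 0,"ry": 0,"rz": 0,"gripper": 0},
    {"dx": -0.26,"dy": 0.85,"dz": 0,"rx": 0,"ry": 0,"rz": 0,"gripper": 0},
    {"dx": 0,"dy": 0.89,"dz": 0,"rx": 0,"ry": 0,"rz": 0,"gripper": 0},
    {"dx": 0.26,"dy": 0.85,"dz": 0,"rx": 0,"ry": 0,"rz": 0,"gripper": 0}
  ]
}}

```text
time_s: 10.05
tool_pos: [0.5212, -0.0384, 0.0651]
tcp_rot: [-3.14, 0.004, -3.141]
contact_force: [0.7, -3.9, 5.2]
opening: 0.008
grip_force: 2.5
```

```bash
python3 -c "
from h import *
dot();print(telemetry.read_state()['contact_force'])"
```

```text
side 11 r 0.035 ring mod 6.081
side 14 r 0.0908 ring mod 0.535
[-1.15950392  1.30758607  5.83375802]
```

Emit:
{"fn": "drive_tool", "kwargs": {
  "deltas": [
    {"dx": 0.4,"dy": 0.6,"dz": 0,"rx": 0,"ry": 0,"rz": 0,"gripper": 0},
    {"dx": 0,"dy": 0,"dz": 0,"rx": 0,"ry": 0,"rz": 0,"gripper": 0},
    {"dx": 0,"dy": 0,"dz": -1.5,"rx": 0,"ry": 0,"rz": 0,"gripper": 0},
    {"dx": 0,"dy": 0,"dz": -2.5,"rx": 0,"ry": 0,"rz": 0,"gripper": 0},
    {"dx": 0,"dy": 3,"dz": 0,"rx": 0,"ry": 0,"rz": 0,"gripper": 0},
    {"dx": 0,"dy": 3,"dz": 0,"rx": 0,"ry": 0,"rz": 0,"gripper": 0},
    {"dx": 0,"dy": 0,"dz": 0,"rx": 0,"ry": 0,"rz": 0,"gripper": 0}
  ]
}}

```text
time_s: 10.85
tool_pos: [0.5152, 0.0307, 0.1042]
tcp_rot: [3.141, 0.0, -3.138]
contact_force: [0.3, -0.9, -0.2]
opening: 0.003
grip_force: 0.0
```

```bash
python3 -c "
from h import *
dot()
t=np.linspace(.9,-.85,13)
for a,b in zip(t[:-1],t[1:]): print(f'{-8.8*(np.cos(b)-np.cos(a)):.2f} {8.8*(np.sin(b)-np.sin(a)):.2f}',end='; ')"
```

```text
side 10 r 0.034 ring mod 6.265
side 14 r 0.0908 ring mod 0.535
-0.94 -0.87; -0.81 -1.00; -0.65 -1.10; -0.49 -1.19; -0.31 -1.24; -0.13 -1.28; 0.06 -1.28; 0.25 -1.26; 0.43 -1.21; 0.60 -1.13; 0.76 -1.04; 0.90 -0.91;
```

Ring ≈ 12.55 rad, as wanted. Next I'll put the finger down behind the pin (+y side).

Emit:
{"fn": "drive_tool", "kwargs": {
  "deltas": [
    {"dx": -1.6,"dy": -0.4,"dz": 0,"rx": 0,"ry": 0,"rz": 0,"gripper": 0},
    {"dx": -1.5,"dy": -0.4,"dz": 0,"rx": 0,"ry": 0,"rz": 0,"gripper": 0},
    {"dx": 0,"dy": 0,"dz": 1.5,"rx": 0,"ry": 0,"rz": 0,"gripper": 0},
    {"dx": 0,"dy": 0,"dz": 1.5,"rx": 0,"ry": 0,"rz": 0,"gripper": 0},
    {"dx": 0,"dy": 0,"dz": 1.4,"rx": 0,"ry": 0,"rz": 0,"gripper": 0},
    {"dx": 0,"dy": 0,"dz": 0,"rx": 0,"ry": 0,"rz": 0,"gripper": 0},
    {"dx": 0,"dy": 0,"dz": 0,"rx": 0,"ry": 0,"rz": 0,"gripper": 0}
  ]
}}

```text
time_s: 11.65
tool_pos: [0.5465, 0.0188, 0.06]
tcp_rot: [-3.142, -0.0, 3.14]
contact_force: [0.6, -0.5, -0.5]
opening: 0.005
grip_force: 0.0
```

Emit:
{"fn": "drive_tool", "kwargs": {
  "deltas": [
    {"dx": -0.94,"dy": -0.87,"dz": 0,"rx": 0,"ry": 0,"rz": 0,"gripper": 0},
    {"dx": -0.81,"dy": -1.0,"dz": 0,"rx": 0,"ry": 0,"rz": 0,"gripper": 0},
    {"dx": -0.65,"dy": -1.1,"dz": 0,"rx": 0,"ry": 0,"rz": 0,"gripper": 0},
    {"dx": -0.49,"dy": -1.19,"dz": 0,"rx": 0,"ry": 0,"rz": 0,"gripper": 0},
    {"dx": -0.31,"dy": -1.24,"dz": 0,"rx": 0,"ry": 0,"rz": 0,"gripper": 0}
  ]
}}

```text
time_s: 12.15
tool_pos: [0.579, -0.036, 0.06]
tcp_rot: [3.142, 0.0, 3.14]
contact_force: [-1.1, 0.7, 0.3]
opening: 0.002
grip_force: 0.4
```

Emit:
{"fn": "drive_tool", "kwargs": {
  "deltas": [
    {"dx": -0.13,"dy": -1.28,"dz": 0,"rx": 0,"ry": 0,"rz": 0,"gripper": 0},
    {"dx": 0.06,"dy": -1.28,"dz": 0,"rx": 0,"ry": 0,"rz": 0,"gripper": 0},
    {"dx": 0.25,"dy": -1.26,"dz": 0,"rx": 0,"ry": 0,"rz": 0,"gripper": 0},
    {"dx": 0.43,"dy": -1.21,"dz": 0,"rx": 0,"ry": 0,"rz": 0,"gripper": 0},
    {"dx": 0.6,"dy": -1.13,"dz": 0,"rx": 0,"ry": 0,"rz": 0,"gripper": 0},
    {"dx": 0.76,"dy": -1.04,"dz": 0,"rx": 0,"ry": 0,"rz": 0,"gripper": 0},
    {"dx": 0.9,"dy": -0.91,"dz": 0,"rx": 0,"ry": 0,"rz": 0,"gripper": 0},
    {"dx": 0,"dy": 0,"dz": 0,"rx": 0,"ry": 0,"rz": 0,"gripper": 0},
    {"dx": -1.5,"dy": 1.5,"dz": 0,"rx": 0,"ry": 0,"rz": 0,"gripper": 0},
    {"dx": 0,"dy": 0,"dz": -4,"rx": 0,"ry": 0,"rz": 0,"gripper": 0},
    {"dx": 0,"dy": 0,"dz": -4,"rx": 0,"ry": 0,"rz": 0,"gripper": 0}
  ]
}}

```text
time_s: 13.25
tool_pos: [0.564, -0.0999, 0.1397]
tcp_rot: [3.14, -0.003, -3.141]
contact_force: [0.6, -0.4, 0.8]
opening: 0.009
grip_force: 0.0
```

Emit:
{"fn": "drive_tool", "kwargs": {
  "deltas": [
    {"dx": 0,"dy": 4,"dz": 0,"rx": 0,"ry": 0,"rz": 0,"gripper": 0},
    {"dx": 0,"dy": 4.5,"dz": 0,"rx": 0,"ry": 0,"rz": 0,"gripper": 0},
    {"dx": 1,"dy": 4.5,"dz": 0,"rx": 0,"ry": 0,"rz": 0,"gripper": 0},
    {"dx": 1,"dy": 4.5,"dz": 0,"rx": 0,"ry": 0,"rz": 0,"gripper": 0},
    {"dx": 1,"dy": 4,"dz": 0,"rx": 0,"ry": 0,"rz": 0,"gripper": 0},
    {"dx": 0,"dy": 3,"dz": 0,"rx": 0,"ry": 0,"rz": 0,"gripper": 0},
    {"dx": 0,"dy": 0,"dz": 0,"rx": 0,"ry": 0,"rz": 0,"gripper": 0}
  ]
}}

```text
time_s: 13.95
tool_pos: [0.5341, 0.148, 0.1401]
tcp_rot: [3.141, 0.0, -3.138]
contact_force: [-0.5, 1.0, 0.1]
opening: 0.005
grip_force: 0.0
```

```bash
python3 -c "
from h import *
dot()
crop('top',260,130,120,120,5,'t4')"
```

```text
side 28 r 0.0336 ring mod 6.272
side 14 r 0.0908 ring mod 0.535
top 21 r 0.034 ring mod 6.227
top 5 r 0.0573 ring mod 6.143
```

View pics/t4.png

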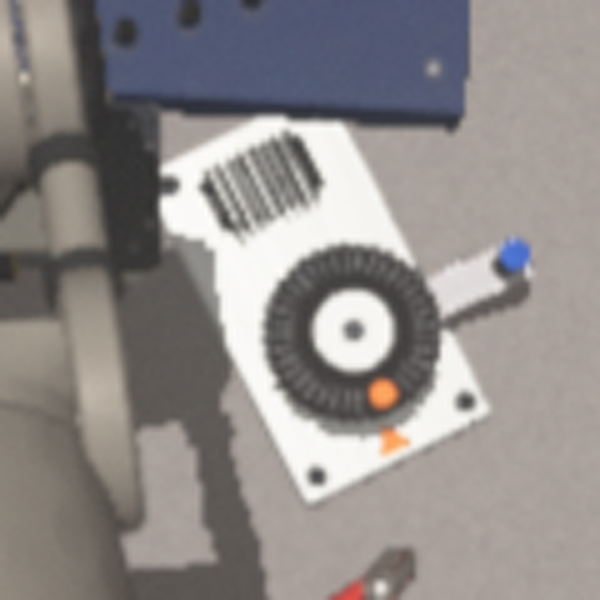

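The dot (383,393) sits at the arrow (393,440). The strap, with its pin cap at (515,253), is about a quarter turn clear, and the heat sink (263,183) is where it was.

```bash
python3 -c "
from plant import r
print(r.finish_job())"
```

```text
the job is handed in; nothing more can be done
None
```

The job is handed in; the hand-in gave no verdict. By the cameras the ring is at about 12.5 rad with its dot at the arrow for the second time, the strap is about a quarter turn clear on the clockwise side, and the heat sink has not visibly moved.

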